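Swap the chopping boards in the steriliser dock

ROBOT

A 6-joint arm with a two-finger parallel gripper is mounted at the origin on the work surface. World frame = base frame: x ahead of the robot, y to its left, z up, the work surface at z = 0. Lengths are in mm, angles in degrees, forces in N, time in s.
With the tool pointing down it reaches from about 350 to 850 mm from the base axis. Payload 8.1 kg.
Tool frame: the origin (TCP) lies midway between the tips of the shut fingers; the grasp point (between the pads) lies 19 mm behind it; z points along the fingers, x is the direction in which the jaws open and shut, and the axes are right-handed (so a half turn about z gives the same grasp; the last joint's range is limited). The gripper opens to 85 mm and grips with 20 to 120 N. Pads are 22 mm wide; open, the fingers measure 114 mm over their backs; the gripper's body (76 mm by 85 mm) begins 54 mm behind the grasp point. The pads swing forward as they close: fully open they stand 13 mm farther back than shut.
Start: joints at [64.836, 7.471, 85.268, -0, 87.261, -4.893], TCP at [207.858, 562.85, 231.292] pointing down, gripper open.
Joint ranges: [-169.43, 169.43], [-51.17, 129.36], [1.28, 143.12], [-76.62, 256.62], [0, 156.53], [-152.29, 152.29]. Speed limits (degrees/s): [136.94, 136.94, 159.86, 180, 180, 180].

INTERFACE

Orientations are given as [roll, pitch, yaw] about the fixed x, y, z axes, in that order (R = Rz(yaw) Ry(pitch) Rx(roll)).
In Python, from bench import monitor, cams, r gives the robot as it stands.
- The arm moves only by the tool jog_arm, never from a script. Its arguments are lists of equal length, an entry for each row: "offset": the shift along the tool's x, y, z in mm, a list of three; "delta_rot": the turn, a rotation vector about the tool's x, y, z in degrees, a list of three; "jaw": the opening in per cent of the stroke, from 0 (shut) to 100 (fully open). In form: {"offset": [[x, y, z], ...], "delta_rot": [[rx, ry, rz], ...], "jaw": [jaw, ...]}. A call has 1 to 20 rows; each row shifts and turns the pose as measured when the row begins, along the tool's axes as they then stand; what a row does not reach is not made up. A row lasts 1/10 s, in which the tool goes at most 50 mm and 8.59 degrees, less where a joint would pass 70% of its speed; a pose out of reach is approached as far as the arm can. A call is refused whole if a number of a shift passes 50 or a number of a turn 8.59, either way. A call with a gripper value outside its range is refused whole. The fingers move at their own pace and stop on an object; "newtons" is the grip in N (left out, the last holds). Time passes only in rows, so rows that do not move let the fingers close. It gives the time, the measured TCP pose, the force and the opening at its end, in the units of the state.
- monitor.sense(): the state, without advancing time (a new reading comes with each control period).
- cams.snapshot(name): name is "scene" or "top" or "wrist"; returns (picture, depth): 400x640x3 uint8, red, green, blue; 400x640 float32, mm along the optical axis (not along the pixel's ray), 0 where there is no reading.
- cams.camera_model(name): a dict with "K" (3x3 intrinsics, pixels), "camera_from_world" (4x4, takes a point from world to camera coordinates). Camera axes: x right, y down, z forward; pixel columns grow to the right and rows downward; lengths in mm; the calibration is good to about 2 mm. A picture is of the moment at which its call begins: read the wrist's pose just before it. camera_model takes no time and is no camera call; for the wrist camera it gives the pose at the moment of the call.
- r.hand_in(): hands the job in, once; it reports no verdict.
The state is a dict: "time": time; "joint_pos": joint angles; "qd": joint speeds; "joint_efforts": joint torques, N m; "tool_pos": TCP position; "tcp_rot": TCP orientation; "ft_force": force on the tool from outside, world axes, zero at the start; "wrist_torque": the same for the moment, N m; "finger_gap": finger opening in mm.
Only numpy, scipy, OpenCV 4.12 (cv2) and the standard library are available. Lean on these libraries where they do the work, as an engineer would, in place of code of your own. Each camera call takes 0.05 s, during which the arm holds its last target.

TASK

The short paddle board in the white steriliser dock is done: lift it out and stand it in the empty slot of the drying rack. Then lift the long rectangular paddle board up and off its peg on the hanger stand, lower it into the dock's slot, push it down against the sprung start bar to the stop, hold it pressed there for about a second, and let go so that it stays standing in the dock. Do not let either board drop, and leave everything else standing and hanging where it is.

Things in the scene. Friction and masses are not known exactly. Their poses are not given: they have to be found in the camera images.
- long_board: Long rectangular wooden paddle board, 200 mm long, 16 thick, 0.15-0.25 kg, hung on a peg. Origin: hanging point, mid-width, mid-thickness, under the handle's top bar (rests on the peg, 34 mm in front of the rail). z up along it, x through its thickness, y across. Handle 46 mm wide, z +14 to -56, pinched across y from above; hang slot in it 22 wide, z 0 to -34; blade 100 wide, z -56 to -186
- long_board_foot (a point): Middle of the long board's bottom edge, 186 mm below its origin
- short_board: Short rectangular wooden paddle board, 165 mm long, 16 mm thick, 0.1 to 0.2 kg, standing in the dock's slot on the start bar. Same frame and same handle with hang slot as the long board; blade 86 mm wide from z -56 to -151 mm
- short_board_foot (a point): Middle of the short board's bottom edge, 151 mm below its origin
- stand: Fixed hanger stand. Origin on the table under the rail's middle; y along the rail, pegs point to -x. Foot 90 x 400 x 14 mm; rail 16 mm thick, 235 up, on posts at y +-186, 250 high. Pegs 8 mm thick at y -120, 0, 120, 235 up, level to x -66, then turned up to a tip at x -76, top 249 up: raise a hung thing 12 to 26 mm (best 18), draw it 55 mm or more along -x, then lift it away
- round_board: Round paddle board of the same wood, blade disc 96 mm across with its centre 100 mm below the origin, hanging on another peg; 162 mm long, handle and origin as the long board's. Leave it hanging
- turner: Slotted steel turner with a wooden eye, 188 mm long, head 74 mm wide, hanging on another peg; origin at its hanging point. Leave it hanging
- dock: White steriliser dock fixed on the table, 110 (x) x 150 (y) x 110 mm high, with one slot in its top. Origin: centre of its underside, z up
- dock_slot (a point): Centre of the floor of the dock's slot, 20 mm above the table, axes as the dock's. The slot is 26 mm wide along x, 112 mm long along y, open at the top, 90 mm deep with straight walls. A board stands in it with its thickness along x (either face forward) and its foot on the start bar
- startbar (a joint): Travel (m) of the sprung start bar on the slot's floor: 0 up (top 10 mm above the floor), 0.010 fully down, flush with the floor, which is the stop. Bar 60 x 14 mm, mid-slot. About 3.5 N to start, 8 N to hold fully down: a board's own weight does not press it, and it lifts the board 10 mm again on release
- rack: Drying rack fixed on the table, base 160 x 160 x 12 mm. Origin: centre of its underside. Three slots at own x -45, 0, +45 mm, running along own y, between wire dividers 6 mm thick, 70 mm long along y, up to 105 mm above the table (39 mm clear between). Two slots hold a plate, one is empty
- pad: Thin rubber pad, 36 (x) x 120 (y) x 3 mm, on the floor of the rack's one empty slot. Origin: centre of its underside, 12 mm above the table; axes as the rack's. The short board is to stand on it with its thickness along x (either face forward); it may lean on a divider
- plate_a: White plate fixed upright in a slot of the rack, 140 mm across, 8 mm thick, its plane along the slot. Origin: bottom of its rim, 12 mm above the table
- plate_b: The other plate, just the same
- mug: Loose white mug, 80 mm across, 90 mm high. Origin: centre of its underside, as for all that follow
- can_a: Loose food can, 74 mm across, 110 mm high
- can_b: Another such can
- jar: Loose jar, 70 mm across, 90 mm high
- soap: Loose soap bottle, 60 mm across, 150 mm high
- sponge: Loose yellow sponge block, 70 x 110 x 30 mm

How it is judged:
By the outcome, as a careful person would: the job done as asked, in the order asked, and still so for the second after the job is handed in, with the robot touching nothing.
It also fails if it takes over 69 s, if anything falls off the work surface, if the arm or the gripper's body presses on something with over 40 N, if the wrist force passes 120 N, or if a joint passes its speed limit or range.

## Working session

There is one attempt and no reset: what is moved stays moved. The work goes in short steps, Python scripts to look and compute and a tool call to move; the robot and the scene stay as the last step left them, time stands still between calls to the robot, and variables do not carry over. Pictures are saved under pics/ and viewed, and the job is handed in when it is done.

Besides the shell and the picture viewer there is one more tool, called after "Call:" as name(argument=value, ...), one argument or row to a line, values as JSON. jog_arm: Moves the arm, as the interface text tells. Its arguments: {"type":"object","properties":{"offset":{"type":"array","items":{"type":"array","items":{"type":"number"}}},"delta_rot":{"type":"array","items":{"type":"array","items":{"type":"number"}}},"jaw":{"type":"array","items":{"type":"number"}},"newtons":{"type":"number"}},"required":["offset","delta_rot","jaw"]}

```bash
ls; mkdir -p pics
python3 - <<'E'
from bench import monitor, cams, r
import cv2,numpy as np
print(monitor.sense())
for n in("scene","top","wrist"):
    m=cams.camera_model(n)
    p,d=cams.snapshot(n)
    cv2.imwrite(f"pics/a_{n}.png",p[:,:,::-1]); np.savez(f"pics/a_{n}.npz",p=p,d=d,K=m["K"],T=m["camera_from_world"])
    print(n,np.round(m["K"],1).tolist(),np.round(m["camera_from_world"],3).tolist())
E
```

```text
pics
{'time': 0.0, 'joint_pos': array([ 6.48357202e+01,  7.51523794e+00,  8.53292361e+01, -1.90213186e-03,
        8.72602685e+01, -4.89287888e+00]), 'qd': array([-0.05340273, -0.07006469, -0.0325162 , -0.01810425, -0.08874426,
        0.00259839]), 'joint_efforts': array([-1.89964310e-03, -5.69393992e+01, -5.00549197e+01, -3.24351140e-04,
        1.45446687e-02, -6.75056776e-05]), 'tool_pos': array([207.63798589, 562.34937546, 230.24347729]), 'tcp_rot': array([-1.79992959e+02,  1.04522887e-01,  6.97286982e+01]), 'ft_force': array([-0.53300735, -0.66381414,  0.48177661]), 'wrist_torque': array([-0.00542569,  0.01746523, -0.02233706]), 'finger_gap': 85.38583956423771}
scene [[436.9, 0.0, 322.6], [0.0, 436.9, 198.3], [0.0, 0.0, 1.0]] [[0.339, 0.941, 0.001, -181.133], [0.524, -0.188, -0.831, -150.775], [-0.782, 0.281, -0.557, 1718.611], [0.0, 0.0, 0.0, 1.0]]
top [[416.6, 0.0, 316.7], [0.0, 416.6, 197.5], [0.0, 0.0, 1.0]] [[0.005, -1.0, 0.011, -10.392], [-0.998, -0.005, -0.061, 567.286], [0.061, -0.01, -0.998, 1338.371], [0.0, 0.0, 0.0, 1.0]]
wrist [[348.7, 0.0, 321.7], [0.0, 348.7, 198.0], [0.0, 0.0, 1.0]] [[0.347, 0.938, -0.001, -599.693], [0.899, -0.332, 0.287, -36.232], [0.269, -0.101, -0.958, 378.358], [0.0, 0.0, 0.0, 1.0]]
```

View pics/a_scene.png

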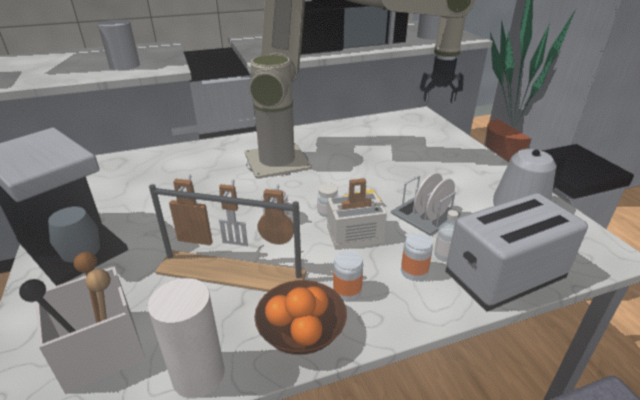

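View pics/a_top.png

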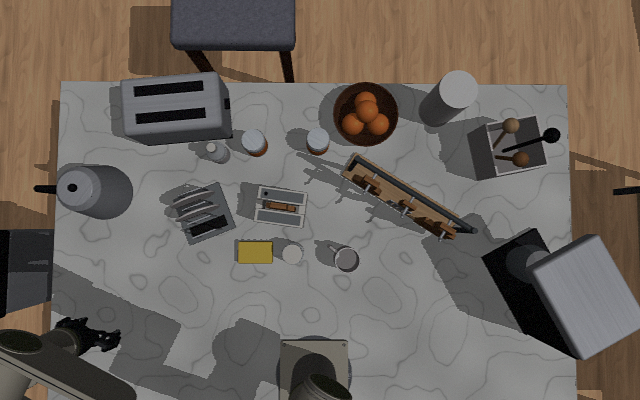

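View pics/a_wrist.png

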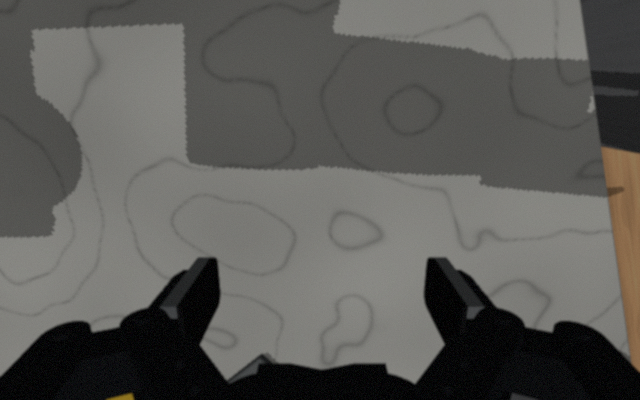

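```bash
cat > h.py <<'E'
import numpy as np,cv2
def load(n):
    z=np.load(f"pics/{n}.npz");return z["p"],z["d"],z["K"],z["T"]
def cloud(n):
    p,d,K,T=load(n)
    v,u=np.mgrid[:400,:640]
    P=np.stack([(u-K[0,2])/K[0,0]*d,(v-K[1,2])/K[1,1]*d,d],-1)
    Ti=np.linalg.inv(T); W=P@Ti[:3,:3].T+Ti[:3,3]
    W[d<=0]=np.nan
    return W,p
def snap(n,tag):
    from bench import cams
    m=cams.camera_model(n); p,d=cams.snapshot(n)
    cv2.imwrite(f"pics/{tag}.png",p[:,:,::-1]); np.savez(f"pics/{tag}.npz",p=p,d=d,K=m["K"],T=m["camera_from_world"])
E
python3 - <<'E'
from h import *
for n,c in(("a_top",(150,140,500,280)),("a_scene",(140,160,480,300))):
    W,p=cloud(n); x0,y0,x1,y1=c
    cv2.imwrite(f"pics/{n}_z.png",cv2.resize(p[y0:y1,x0:x1,::-1],None,fx=2.28,fy=2.28,interpolation=cv2.INTER_CUBIC))
W,p=cloud("a_top")
def s(u,v):print((u,v),np.round(W[v,u],0))
for u in range(245,320,6):
    print([tuple(np.round(W[v,u]).tolist()) for v in(190,196,206,212,220)])
E
```

```text
[(592.0, 228.0, 3.0), (572.0, 229.0, -4.0), (539.0, 228.0, -3.0), (519.0, 227.0, -0.0), (493.0, 227.0, -3.0)]
[(592.0, 209.0, 1.0), (572.0, 209.0, -3.0), (540.0, 209.0, -6.0), (520.0, 208.0, 0.0), (493.0, 207.0, 0.0)]
[(592.0, 189.0, -1.0), (566.0, 175.0, 106.0), (535.0, 173.0, 113.0), (517.0, 174.0, 104.0), (493.0, 173.0, 110.0)]
[(583.0, 156.0, 112.0), (565.0, 156.0, 109.0), (537.0, 160.0, 70.0), (517.0, 155.0, 115.0), (493.0, 155.0, 113.0)]
[(583.0, 138.0, 113.0), (565.0, 138.0, 110.0), (534.0, 136.0, 127.0), (517.0, 137.0, 109.0), (493.0, 137.0, 111.0)]
[(584.0, 120.0, 111.0), (566.0, 120.0, 107.0), (532.0, 112.0, 195.0), (517.0, 119.0, 112.0), (493.0, 119.0, 110.0)]
[(584.0, 102.0, 113.0), (565.0, 101.0, 114.0), (532.0, 95.0, 196.0), (517.0, 101.0, 111.0), (493.0, 101.0, 108.0)]
[(584.0, 83.0, 112.0), (566.0, 83.0, 111.0), (534.0, 81.0, 142.0), (517.0, 83.0, 110.0), (493.0, 83.0, 112.0)]
[(592.0, 70.0, 3.0), (566.0, 65.0, 109.0), (535.0, 64.0, 127.0), (520.0, 69.0, 26.0), (493.0, 65.0, 112.0)]
[(593.0, 51.0, -0.0), (566.0, 47.0, 111.0), (536.0, 47.0, 111.0), (517.0, 47.0, 112.0), (493.0, 47.0, 112.0)]
[(593.0, 31.0, -3.0), (566.0, 29.0, 114.0), (536.0, 29.0, 111.0), (521.0, 31.0, -4.0), (494.0, 30.0, -5.0)]
[(593.0, 11.0, 1.0), (573.0, 11.0, 0.0), (540.0, 11.0, -3.0), (521.0, 11.0, -0.0), (494.0, 11.0, 2.0)]
[(593.0, -9.0, -1.0), (574.0, -9.0, -3.0), (540.0, -9.0, -0.0), (521.0, -9.0, -0.0), (494.0, -9.0, 1.0)]
```

View pics/a_top_z.png

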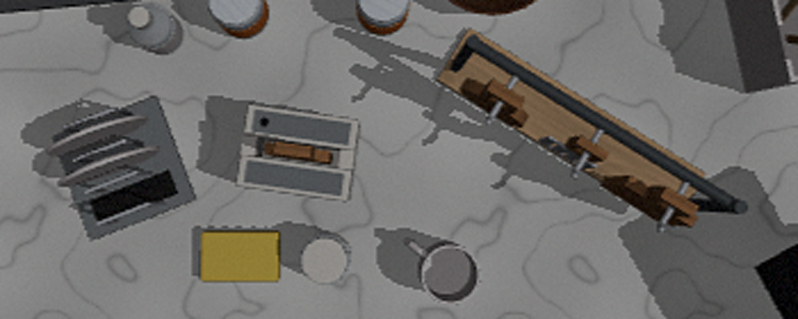

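View pics/a_scene_z.png

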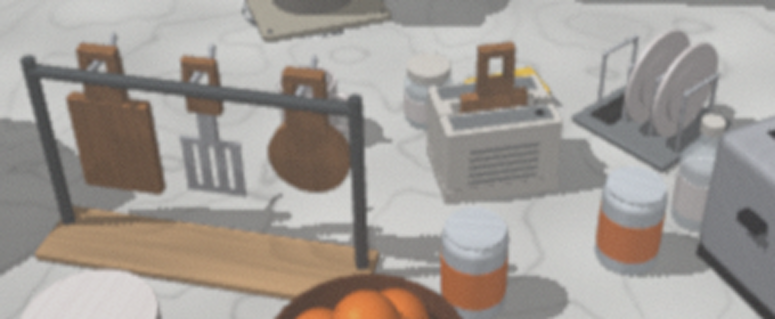

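```bash
cat >> h.py <<'E'
def pix2z(n,uv,z):
    p,d,K,T=load(n); Ti=np.linalg.inv(T); uv=np.atleast_2d(uv).astype(float)
    r=np.c_[(uv[:,0]-K[0,2])/K[0,0],(uv[:,1]-K[1,2])/K[1,1],np.ones(len(uv))]@Ti[:3,:3].T
    o=Ti[:3,3]; return o+r*((z-o[2])/r[:,2])[:,None]
def w2p(n,W):
    p,d,K,T=load(n); W=np.atleast_2d(W); c=W@T[:3,:3].T+T[:3,3]; q=c@K.T; return q[:,:2]/q[:,2:]
def rect(P): 
    (c,s,a)=cv2.minAreaRect(P.astype(np.float32)); return np.round(c,1),np.round(s,1),round(a,1)
E
python3 - <<'E'
from h import *
W,p=cloud("a_top"); x,y,z=W[...,0],W[...,1],W[...,2]
V,U=np.mgrid[:400,:640]
def fit(m,zz,name):
    m=cv2.morphologyEx(m.astype(np.uint8),cv2.MORPH_OPEN,np.ones((2,2)))
    n,l,s,c=cv2.connectedComponentsWithStats(m)
    k=1+np.argmax(s[1:,4]); mm=l==k
    print(name,s[k],rect(pix2z("a_top",np.c_[U[mm],V[mm]],zz)[:,:2]))
dk=(x>450)&(x<620)&(y>20)&(y<210)&(abs(z-110)<12)
fit(dk,110,"dock")
hs=p.astype(int)
pad=(hs.max(-1)<35)&(x>420)&(x<560)&(y>200)&(y<420)
fit(pad,15,"pad")
h=(x>500)&(x<560)&(y>60)&(y<160)&(z>185)
fit(h,200,"shorthandle"); print("z",np.nanmedian(z[h]))
rail=(abs(z-245)<14)&(x>400)&(y<60)&(y>-420)
# stand foot
import collections
for nm,m in(("rail",rail),):
    fit(m,250,nm)
b=(z>225)&(x>380)&(x<680)&(y<60)&(y>-420)
for v in range(140,250,3): print(v,' '.join(f"{int(z[v,u]) if b[v,u] else 0:3d}" for u in range(345,480,4)))
E
```

```text
dock [ 255  187   53   42 1486] (array([530.8, 101.3]), array([150.2, 109.4]), 82.2)
pad [191 216  37  21 364] (array([470.3, 340.2]), array([ 34.6, 118.8]), 21.0)
shorthandle [271 203  17   7  93] (array([530.7, 100.9]), array([45.7, 15.9]), 82.2)
z 194.75516168321496
rail [ 355  156  116   87 1275] (array([ 537.5, -247.4]), array([366.5,  82.7]), 57.9)
140   0   0   0   0   0   0   0   0   0   0   0   0   0   0   0   0   0   0   0   0   0   0   0   0   0   0   0   0   0   0   0   0   0   0
143   0   0   0   0   0   0   0   0   0   0   0   0   0   0   0   0   0   0   0   0   0   0   0   0   0   0   0   0   0   0   0   0   0   0
146   0   0   0   0   0   0   0   0   0   0   0   0   0   0   0   0   0   0   0   0   0   0   0   0   0   0   0   0   0   0   0   0   0   0
149   0   0   0   0   0   0   0   0   0   0   0   0   0   0   0   0   0   0   0   0   0   0   0   0   0   0   0   0   0   0   0   0   0   0
152   0   0   0   0   0   0   0   0   0   0   0   0   0   0   0   0   0   0   0   0   0   0   0   0   0   0   0   0   0   0   0   0   0   0
155   0   0   0 250   0   0   0   0   0   0
[... 3736 characters left out ...]

236   0   0   0   0   0   0   0   0   0   0   0   0   0   0   0   0   0   0   0   0   0   0   0   0 236   0   0   0   0   0   0   0   0   0
239   0   0   0   0   0   0   0   0   0   0   0   0   0   0   0   0   0   0   0   0   0   0   0   0   0   0   0   0   0   0   0   0   0   0
242   0   0   0   0   0   0   0   0   0   0   0   0   0   0   0   0   0   0   0   0   0   0   0   0   0   0   0   0   0   0   0   0   0   0
245   0   0   0   0   0   0   0   0   0   0   0   0   0   0   0   0   0   0   0   0   0   0   0   0   0   0   0   0   0   0   0   0   0   0
248   0   0   0   0   0   0   0   0   0   0   0   0   0   0   0   0   0   0   0   0   0   0   0   0   0   0   0   0   0   0   0   0   0   0
```

Run:
```python
from h import *
W,p=cloud("a_top"); x,y,z=W[...,0],W[...,1],W[...,2]
V,U=np.mgrid[:400,:640]
# rail line: dark pixels at z~243 
g=p.astype(int)
sat=g.max(-1)-g.min(-1)
rail=(abs(z-243)<10)&(sat<15)&(g.max(-1)<90)&(U>353)&(U<480)&(V<236)
m=rail.astype(np.uint8); n,l,s,c=cv2.connectedComponentsWithStats(m); k=1+np.argmax(s[1:,4]); mm=l==k; print(s[k])
P=pix2z("a_top",np.c_[U[mm],V[mm]],243)[:,:2]; print("rail",rect(P)); 
vx,vy,x0,y0=cv2.fitLine(P.astype(np.float32),cv2.DIST_HUBER,0,.01,.01).ravel(); print(np.degrees(np.arctan2(vy,vx)),x0,y0)
h=(abs(z-253)<12)&(sat>20)&(U>355)&(U<470)&(V>170)
n,l,s,c=cv2.connectedComponentsWithStats(h.astype(np.uint8))
for k in range(1,n):
    if s[k,4]>15:
        mm=l==k; print(s[k],rect(pix2z("a_top",np.c_[U[mm],V[mm]],252)[:,:2]),np.median(z[mm]))
for nm,(u,v) in dict(mug=(346,258),jar=(292,253)).items(): print(nm,W[v,u])
```

```text
[354 155 124  79 795]
rail (array([ 559.9, -271.4]), array([389.2,  26.3]), 58.3)
58.356014 562.16595 -273.94058
[363 175  17  13  99] (array([ 598.5, -152. ]), array([45.4, 15.6]), 58.1) 253.33621546366476
[402 200  15  11  68] (array([ 535.3, -253.2]), array([40.9, 12.9]), 58.1) 253.07099503838788
[438 222  18  13 102] (array([ 473.6, -355.1]), array([47.4, 15.8]), 56.4) 252.76598597675138
mug [ 371.5279844  -103.66579324    9.28466697]
jar [392.84317477  67.79851892  90.57054722]
```

```bash
cat >> h.py <<'E'
def delta(x=None,y=None,z=None,yaw=None):
    from bench import monitor
    from scipy.spatial.transform import Rotation as R
    s=monitor.sense(); t=s["tool_pos"]; R0=R.from_euler("xyz",s["tcp_rot"],degrees=True)
    tgt=np.array([t[i] if v is None else v for i,v in enumerate((x,y,z))])
    yw=s["tcp_rot"][2] if yaw is None else yaw
    R1=R.from_euler("xyz",[180,0,yw],degrees=True)
    print("t",round(s["time"],2),"tcp",t.round(1),s["tcp_rot"].round(2),"F",s["ft_force"].round(1),"gap",round(s["finger_gap"],1),"j",s["joint_pos"].round(0))
    print("offset tool",R0.inv().apply(tgt-t).round(1),"rotvec tool",(R0.inv()*R1).as_rotvec(degrees=True).round(2))
E
python3 -c "
from h import *
delta(530.7,101.1,265,82.2)"
```

```text
t 0.15 tcp [207.7 562.5 230.5] [-1.7999e+02  8.0000e-02  6.9730e+01] F [ 0.3  0.2 -0.3] gap 85.6 j [65.  8. 85.  0. 87. -5.]
offset tool [-320.9  462.9  -34.1] rotvec tool [ -0.02   0.08 -12.47]
```

Call:
jog_arm(
  offset=[
    [-11,16,-5],
    [-23,33,-5],
    [-23,33,-5],
    [-23,33,-5],
    [-23,33,-5],
    [-23,33,-5],
    [-23,33,-5],
    [-23,33,0],
    [-23,33,0],
    [-23,33,0],
    [-23,33,0],
    [-23,33,0],
    [-23,33,0],
    [-22,33,0],
    [-11,16,0],
    [0,0,0],
  ],
  delta_rot=[
    [0,0,0],
    [0,0,0],
    [0,0,0],
    [0,0,0],
    [0,0,0],
    [0,0,0],
    [0,0,0],
    [0,0,0],
    [0,0,0],
    [0,0,0],
    [0,0,0],
    [0,0,0],
    [0,0,0],
    [0,0,0],
    [0,0,0],
    [0,0,0],
  ],
  jaw=[100,100,100,100,100,100,100,100,100,100,100,100,100,100,100,100],
)

```text
time: 1.75
tool_pos: [538.4, 83.0, 261.9]
tcp_rot: [-179.8, 0.4, 69.9]
ft_force: [-0.2, 0.0, -0.4]
finger_gap: 85.6
```

```bash
python3 -c "
from h import *
delta(530.7,101.1,265,82.2)"
```

```text
t 1.75 tcp [538.4  83.  261.9] [-179.83    0.45   69.94] F [-0.2  0.  -0.4] gap 85.6 j [  4.  -1.  91.  -0.  90. -66.]
offset tool [ 14.4 -13.4  -3.1] rotvec tool [ -0.22   0.43 -12.27]
```

Call:
jog_arm(
  offset=[
    [7,-7,0],
    [7,-7,0],
    [0,0,0],
    [0,0,0],
  ],
  delta_rot=[
    [-0.2,0.4,-4],
    [0,0,-4],
    [0,0,-4],
    [0,0,0],
  ],
  jaw=[100,100,100,100],
)

```text
time: 2.15
tool_pos: [527.4, 102.2, 260.3]
tcp_rot: [-179.8, 0.0, 82.3]
ft_force: [0.1, 1.1, 0.0]
finger_gap: 85.6
```

```bash
python3 -c "
from h import *
delta(530.7,101.1,151,82.2)
snap('wrist','b_wrist')"
```

```text
t 2.15 tcp [527.4 102.2 260.3] [-1.798e+02  1.000e-02  8.226e+01] F [0.1 1.1 0. ] gap 85.6 j [  5.  -3.  93.   0.  90. -77.]
offset tool [ -0.6   3.8 109.3] rotvec tool [-0.2   0.01  0.06]
```

View pics/b_wrist.png

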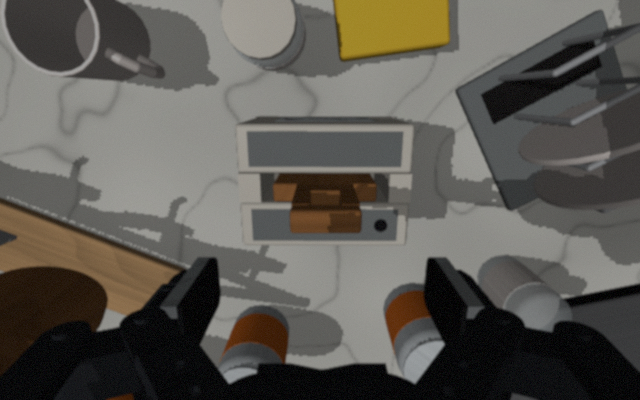

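Run:
```python
from h import *
n="b_wrist"; W,p=cloud(n); x,y,z=W[...,0],W[...,1],W[...,2]
V,U=np.mgrid[:400,:640]
def comp(m,zz,nm):
    m=cv2.morphologyEx(m.astype(np.uint8),cv2.MORPH_OPEN,np.ones((3,3)))
    k_,l,s,c=cv2.connectedComponentsWithStats(m); k=1+np.argmax(s[1:,4]); mm=l==k
    print(nm,s[k],rect(pix2z(n,np.c_[U[mm],V[mm]],zz)[:,:2]),np.median(z[mm]))
comp((abs(z-195)<8)&(x>480)&(y>50)&(y<150),195,"handle")
comp((abs(z-110)<8)&(x>450)&(x<620)&(y>0)&(y<200),110,"dock")
g=p.astype(int)
comp((g.max(-1)<35)&(x<560)&(y>250)&(abs(z-12)<12),15,"pad")
```

```text
handle [ 290  207   72   26 1834] (array([530.7, 104.6]), array([45. , 16.8]), 82.2) 193.94530717830526
dock [  235   123   179   122 15094] (array([531.2, 104.4]), array([149.5, 107.9]), 82.2) 109.33622052526948
pad [ 483   56  118   66 2389] (array([472.1, 343.2]), array([ 34.9, 120. ]), 21.1) 14.03297176982835
```

Call:
jog_arm(
  offset=[
    [1,3,15],
    [0,0,20],
    [0,0,20],
    [0,0,20],
    [0,0,15],
    [0,0,10],
    [0,0,6],
    [0,0,0],
  ],
  delta_rot=[
    [-0.2,0,0],
    [0,0,0],
    [0,0,0],
    [0,0,0],
    [0,0,0],
    [0,0,0],
    [0,0,0],
    [0,0,0],
  ],
  jaw=[100,100,100,100,100,100,100,100],
)

```text
time: 3.0
tool_pos: [530.2, 105.7, 151.7]
tcp_rot: [179.9, -0.1, 81.5]
ft_force: [-0.2, -0.4, -0.3]
finger_gap: 85.2
```

```bash
python3 -c "
from h import *
delta(530.7,102.8,151,82.2)"
```

```text
t 3.0 tcp [530.2 105.7 151.7] [ 1.7986e+02 -8.0000e-02  8.1480e+01] F [-0.2 -0.4 -0.3] gap 85.2 j [  6.   1. 100.   0.  78. -76.]
offset tool [-2.8  0.9  0.7] rotvec tool [ 0.14 -0.08 -0.72]
```

Call:
jog_arm(
  offset=[
    [-2,0.5,0],
    [0,0,0],
    [0,0,0],
    [0,0,0],
    [0,0,0],
    [0,0,0],
    [0,0,0],
  ],
  delta_rot=[
    [0,0,-0.7],
    [0,0,0],
    [0,0,0],
    [0,0,0],
    [0,0,0],
    [0,0,0],
    [0,0,0],
  ],
  jaw=[30,30,30,30,30,30,30],
  newtons=60,
)

```text
time: 3.7
tool_pos: [532.4, 103.5, 154.9]
tcp_rot: [179.6, -0.1, 82.2]
ft_force: [-0.5, -0.3, -1.7]
finger_gap: 45.2
```

```bash
python3 -c "
from h import *
delta(530.7,102.8,290,82.2)"
```

```text
t 3.7 tcp [532.4 103.5 154.9] [ 1.796e+02 -1.300e-01  8.219e+01] F [-0.5 -0.3 -1.7] gap 45.2 j [  6.   1. 100.   0.  78. -77.]
offset tool [  -0.6   -0.6 -135.1] rotvec tool [ 0.4  -0.13 -0.01]
```

Call:
jog_arm(
  offset=[
    [0,0,-6],
    [0,0,-12],
    [0,0,-15],
    [0,0,-18],
    [0,0,-18],
    [0,0,-18],
    [0,0,-18],
    [0,0,-15],
    [0,0,-12],
    [0,0,0],
  ],
  delta_rot=[
    [0,0,0],
    [0,0,0],
    [0,0,0],
    [0,0,0],
    [0,0,0],
    [0,0,0],
    [0,0,0],
    [0,0,0],
    [0,0,0],
    [0,0,0],
  ],
  jaw=[30,30,30,30,30,30,30,30,30,30],
)

```text
time: 4.7
tool_pos: [532.3, 103.6, 304.2]
tcp_rot: [179.1, -0.3, 82.2]
ft_force: [-0.3, -0.3, -1.7]
finger_gap: 45.6
```

```bash
python3 -c "
from h import *
delta(471.2,341.7,290,111)"
```

```text
t 4.7 tcp [532.3 103.6 304.2] [179.11  -0.25  82.21] F [-0.3 -0.3 -1.7] gap 45.6 j [  6.  -4.  89.   0.  94. -77.]
offset tool [227.6 -93.   13.8] rotvec tool [ 9.300e-01 -2.000e-02 -2.879e+01]
```

Call:
jog_arm(
  offset=[
    [0,0,0],
    [0,0,0],
    [0,0,0],
    [0,0,0],
    [0,0,0],
    [10,1.2,0],
    [20,2.3,0],
    [25,2.9,0],
    [25,2.9,0],
    [25,2.9,0],
    [25,2.9,0],
    [25,2.9,0],
    [25,2.9,0],
    [25,2.9,0],
    [20,2.3,0],
    [10,1.1,0],
    [4,0,0],
    [0,0,0],
    [0,0,0],
  ],
  delta_rot=[
    [0.9,0,-3],
    [0,0,-7],
    [0,0,-8],
    [0,0,-7],
    [0,0,-3],
    [0,0,0],
    [0,0,0],
    [0,0,0],
    [0,0,0],
    [0,0,0],
    [0,0,0],
    [0,0,0],
    [0,0,0],
    [0,0,0],
    [0,0,0],
    [0,0,0],
    [0,0,0],
    [0,0,0],
    [0,0,0],
  ],
  jaw=[30,30,30,30,30,30,30,30,30,30,30,30,30,30,30,30,30,30,30],
)

```text
time: 6.6
tool_pos: [463.7, 350.3, 299.2]
tcp_rot: [-179.5, -0.3, 110.0]
ft_force: [-0.4, 1.3, -1.9]
finger_gap: 45.1
```

```bash
python3 -c "
from h import *
delta(471.2,341.7,290,111)
snap('wrist','c_wrist');snap('top','c_top')"
```

```text
t 6.6 tcp [463.7 350.3 299.2] [-179.47   -0.32  109.98] F [-0.4  1.3 -1.9] gap 45.1 j [ 32.   4.  82.   0.  95. -78.]
offset tool [-10.7   4.2   9.1] rotvec tool [-0.53 -0.33 -1.01]
```

View pics/c_wrist.png

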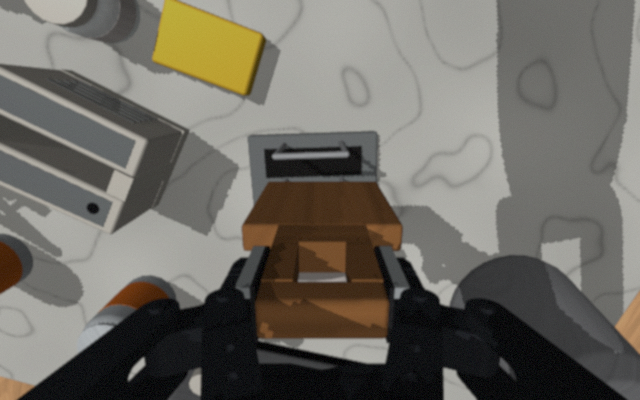

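Call:
jog_arm(
  offset=[
    [-5,2,0],
    [-4.5,3.5,0],
    [0,0,0],
  ],
  delta_rot=[
    [-0.5,-0.3,-1],
    [0,0,0],
    [0,0,0],
  ],
  jaw=[30,30,30],
)

```text
time: 7.0
tool_pos: [473.9, 340.8, 299.6]
tcp_rot: [179.9, 0.0, 110.9]
ft_force: [1.1, 0.4, -0.9]
finger_gap: 45.4
```

```bash
python3 -c "
from h import *
delta(473,343,145,111)"
```

```text
t 7.0 tcp [473.9 340.8 299.6] [1.7994e+02 2.0000e-02 1.1092e+02] F [ 1.1  0.4 -0.9] gap 45.4 j [ 31.   4.  82.  -0.  94. -80.]
offset tool [  2.5  -0.3 154.6] rotvec tool [ 0.06  0.02 -0.08]
```

Call:
jog_arm(
  offset=[
    [2,0,10],
    [0,0,18],
    [0,0,20],
    [0,0,20],
    [0,0,18],
    [0,0,12],
    [0,0,5],
    [0,0,0],
  ],
  delta_rot=[
    [0,0,0],
    [0,0,0],
    [0,0,0],
    [0,0,0],
    [0,0,0],
    [0,0,0],
    [0,0,0],
    [0,0,0],
  ],
  jaw=[30,30,30,30,30,30,30,30],
)

```text
time: 7.8
tool_pos: [473.2, 342.2, 189.3]
tcp_rot: [180.0, -0.0, 110.8]
ft_force: [0.3, 0.8, -0.6]
finger_gap: 45.8
```

```bash
python3 -c "
from h import *
delta(473,343,145,111)
snap('scene','d_scene')
import cv2
p=cv2.imread('pics/d_scene.png');cv2.imwrite('pics/d_scz.png',cv2.resize(p[120:250,300:500],None,fx=4,fy=4,interpolation=cv2.INTER_CUBIC))"
```

```text
t 7.8 tcp [473.2 342.2 189.3] [179.98  -0.   110.77] F [ 0.3  0.8 -0.6] gap 45.8 j [ 31.   6.  91.   0.  83. -80.]
offset tool [ 0.8  0.1 44.3] rotvec tool [ 0.02 -0.   -0.23]
```

View pics/d_scz.png

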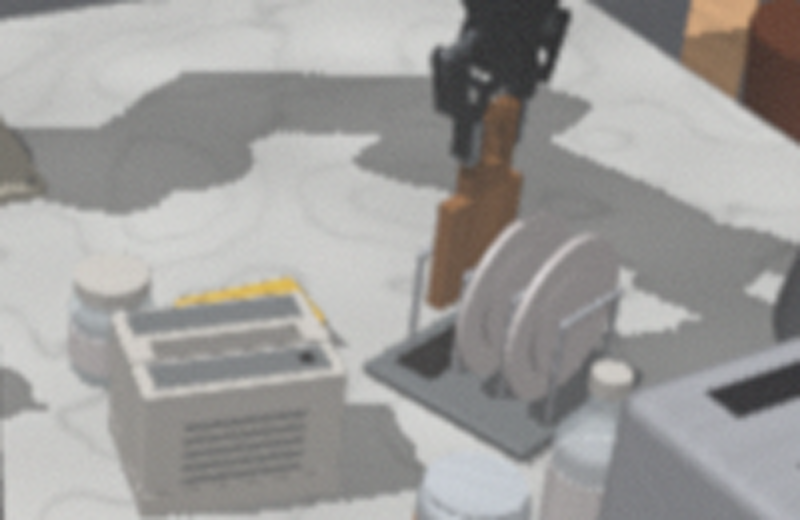

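Board is in the right slot, aligned above the pad (around (430,350)). Continue down.

Call:
jog_arm(
  offset=[
    [0.5,0,10],
    [0,0,12],
    [0,0,10],
    [0,0,6],
    [0,0,4],
    [0,0,2],
    [0,0,0],
  ],
  delta_rot=[
    [0,0,0],
    [0,0,0],
    [0,0,0],
    [0,0,0],
    [0,0,0],
    [0,0,0],
    [0,0,0],
  ],
  jaw=[30,30,30,30,30,30,30],
)

```text
time: 8.55
tool_pos: [474.6, 343.7, 144.5]
tcp_rot: [179.7, -0.1, 110.8]
ft_force: [-0.4, 0.0, -1.6]
finger_gap: 45.4
```

```bash
python3 -c "
from h import *
delta(473,343,140,111)"
```

```text
t 8.55 tcp [474.6 343.7 144.5] [ 1.7972e+02 -5.0000e-02  1.1077e+02] F [-0.4  0.  -1.6] gap 45.4 j [ 31.   8.  94.   0.  78. -80.]
offset tool [-0.1 -1.8  4.5] rotvec tool [ 0.28 -0.05 -0.23]
```

Call:
jog_arm(
  offset=[
    [0,-1,1.5],
    [0,0,1.5],
    [0,0,1.5],
  ],
  delta_rot=[
    [0.3,0,0],
    [0,0,0],
    [0,0,0],
  ],
  jaw=[30,30,30],
)

```text
time: 8.85
tool_pos: [474.2, 343.7, 140.8]
tcp_rot: [179.9, -0.1, 110.8]
ft_force: [-1.1, 0.6, -1.0]
finger_gap: 45.0
```

```bash
python3 -c "
from h import *
delta(473,343,140,111)"
```

```text
t 8.85 tcp [474.2 343.7 140.8] [ 1.7995e+02 -7.0000e-02  1.1077e+02] F [-1.1  0.6 -1. ] gap 45.0 j [ 31.   9.  94.   0.  78. -80.]
offset tool [-0.3 -1.4  0.8] rotvec tool [ 0.05 -0.07 -0.23]
```

Call:
jog_arm(
  offset=[
    [0,0,1.5],
    [0,0,1],
  ],
  delta_rot=[
    [0,0,0],
    [0,0,0],
  ],
  jaw=[30,30],
)

```text
time: 9.05
tool_pos: [474.7, 344.0, 139.0]
tcp_rot: [179.9, -0.1, 110.8]
ft_force: [-2.1, -1.1, 6.1]
finger_gap: 45.1
```

```bash
python3 -c "
from h import *
delta(473,343,140,111)"
```

```text
t 9.05 tcp [474.7 344.  139. ] [ 1.7987e+02 -8.0000e-02  1.1077e+02] F [-2.1 -1.1  6.1] gap 45.1 j [ 31.   9.  94.   0.  77. -80.]
offset tool [-0.3 -1.9 -1. ] rotvec tool [ 0.13 -0.08 -0.23]
```

Call:
jog_arm(
  offset=[
    [0,0,-0.5],
    [0,0,0],
    [0,0,0],
    [0,0,0],
    [0,0,0],
  ],
  delta_rot=[
    [0,0,0],
    [0,0,0],
    [0,0,0],
    [0,0,0],
    [0,0,0],
  ],
  jaw=[57,60,70,85,85],
)

```text
time: 9.55
tool_pos: [475.1, 344.2, 140.2]
tcp_rot: [179.8, -0.1, 110.8]
ft_force: [0.2, 0.3, 0.5]
finger_gap: 72.5
```

```bash
python3 -c "
from h import *
delta(473,343,280,111)
snap('scene','e_scene')
import cv2
p=cv2.imread('pics/e_scene.png');cv2.imwrite('pics/e_scz.png',cv2.resize(p[120:250,300:500],None,fx=4,fy=4,interpolation=cv2.INTER_CUBIC))"
```

```text
t 9.55 tcp [475.1 344.2 140.2] [ 1.7979e+02 -1.0000e-01  1.1077e+02] F [0.2 0.3 0.5] gap 72.5 j [ 31.   9.  94.   0.  77. -80.]
offset tool [  -0.2   -1.9 -139.8] rotvec tool [ 0.21 -0.1  -0.23]
```

View pics/e_scz.png

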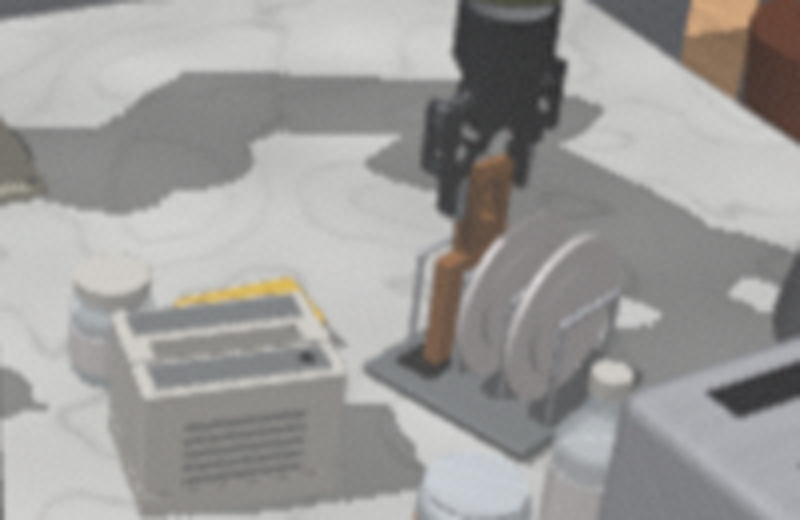

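Call:
jog_arm(
  offset=[
    [0,0,-10],
    [0,0,-20],
    [0,0,-25],
    [0,0,-25],
    [0,0,-25],
    [0,0,-25],
    [0,0,-20],
    [0,0,-10],
    [0,0,0],
    [0,0,0],
    [0,0,0],
    [0,0,0],
  ],
  delta_rot=[
    [0,0,0],
    [0,0,0],
    [0,0,0],
    [0,0,4],
    [0,0,7.5],
    [0,0,7.5],
    [0,0,7.5],
    [0,0,7.5],
    [0,0,7.5],
    [0,0,7],
    [0,0,4],
    [0,0,0],
  ],
  jaw=[85,85,85,85,85,85,85,85,85,85,85,85],
)

```text
time: 10.8
tool_pos: [474.6, 343.7, 317.0]
tcp_rot: [179.8, -0.6, 56.1]
ft_force: [-0.1, 0.4, -0.1]
finger_gap: 72.8
```

```bash
python3 -c "
from h import *
delta(473,-355,320,58.3)"
```

```text
t 10.8 tcp [474.6 343.7 317. ] [179.79  -0.58  56.13] F [-0.1  0.4 -0.1] gap 72.8 j [ 31.   4.  81.   0.  95. -25.]
offset tool [-581.   388.1   -7.5] rotvec tool [ 0.22 -0.58 -2.17]
```

Call:
jog_arm(
  offset=[
    [-16,10,0],
    [-33,20.5,0],
    [-33,20.5,0],
    [-33,20.5,0],
    [-33,20.5,0],
    [-33,20.5,0],
    [-33,20.5,0],
    [-33,20.5,0],
    [-33,20.5,0],
    [-33,20.5,0],
    [-33,20.5,0],
    [-33,20.5,0],
    [-33,20.5,0],
    [-33,20.5,0],
    [-33,20.5,0],
    [-33,20.5,0],
    [-16,10,0],
    [0,0,0],
    [0,0,0],
  ],
  delta_rot=[
    [0,-0.5,-2.2],
    [0,0,0],
    [0,0,0],
    [0,0,0],
    [0,0,0],
    [0,0,0],
    [0,0,0],
    [0,0,0],
    [0,0,0],
    [0,0,0],
    [0,0,0],
    [0,0,0],
    [0,0,0],
    [0,0,0],
    [0,0,0],
    [0,0,0],
    [0,0,0],
    [0,0,0],
    [0,0,0],
  ],
  jaw=[85,85,85,85,85,85,85,85,85,85,85,85,85,85,85,85,85,85,85],
)

```text
time: 12.7
tool_pos: [488.4, -300.4, 325.9]
tcp_rot: [179.3, -0.3, 61.4]
ft_force: [0.0, 0.1, -0.7]
finger_gap: 72.7
```

```bash
python3 -c "
from h import *
delta(473.6,-353,320,58.3)"
```

```text
t 12.7 tcp [ 488.4 -300.4  325.9] [179.31  -0.26  61.41] F [ 0.   0.1 -0.7] gap 72.7 j [-37.   2.  82.   0.  96. -98.]
offset tool [-53.3  12.1   5.8] rotvec tool [ 0.68 -0.28  3.11]
```

Call:
jog_arm(
  offset=[
    [-20,5,2],
    [-20,5,2],
    [-12,3,2],
    [0,0,0],
    [0,0,0],
  ],
  delta_rot=[
    [0.7,-0.3,3],
    [0,0,0],
    [0,0,0],
    [0,0,0],
    [0,0,0],
  ],
  jaw=[85,85,85,85,85],
)

```text
time: 13.2
tool_pos: [473.3, -351.0, 320.7]
tcp_rot: [-179.9, 0.0, 58.4]
ft_force: [-0.2, 0.4, -0.4]
finger_gap: 72.7
```

Run:
```python
from h import *
delta(473.6,-353,320,58.3)
n="f_wrist"; snap('wrist',n)
W,p=cloud(n); x,y,z=W[...,0],W[...,1],W[...,2]
V,U=np.mgrid[:400,:640]; g=p.astype(int)
m=(abs(z-253)<7)&(g.max(-1)-g.min(-1)>15)&(x>430)&(x<530)&(y<-300)&(y>-420)
m=cv2.morphologyEx(m.astype(np.uint8),cv2.MORPH_OPEN,np.ones((3,3)))
k_,l,s,c=cv2.connectedComponentsWithStats(m); k=1+np.argmax(s[1:,4]); mm=l==k
print(s[k],rect(pix2z(n,np.c_[U[mm],V[mm]],252)[:,:2]),np.median(z[mm]))
```

```text
t 13.2 tcp [ 473.3 -351.   320.7] [-1.7994e+02  3.0000e-02  5.8420e+01] F [-0.2  0.4 -0.4] gap 72.7 j [ -42.    5.   79.   -0.   96. -100.]
offset tool [-1.5  1.3  0.7] rotvec tool [-0.06  0.03  0.12]
[ 276  200   72   26 1777] (array([ 469.6, -355.8]), array([45.3, 16.9]), 58.4) 251.8183858633064
```

View pics/f_wrist.png

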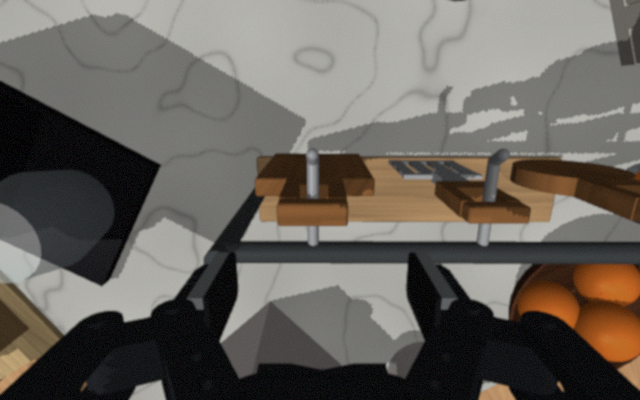

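Call:
jog_arm(
  offset=[
    [-4.5,1,12],
    [0,0,18],
    [0,0,20],
    [0,0,20],
    [0,0,15],
    [0,0,8],
    [0,0,4],
    [0,0,0],
  ],
  delta_rot=[
    [0,0,0],
    [0,0,0],
    [0,0,0],
    [0,0,0],
    [0,0,0],
    [0,0,0],
    [0,0,0],
    [0,0,0],
  ],
  jaw=[85,85,85,85,85,85,85,85],
)

```text
time: 14.05
tool_pos: [472.7, -352.6, 217.5]
tcp_rot: [-180.0, 0.0, 58.7]
ft_force: [0.2, 0.1, -0.2]
finger_gap: 72.3
```

```bash
python3 -c "
from h import *
delta(471.6,-355.5,212,58.4)"
```

```text
t 14.05 tcp [ 472.7 -352.6  217.5] [-1.7998e+02  1.0000e-02  5.8690e+01] F [ 0.2  0.1 -0.2] gap 72.3 j [ -42.    6.   88.   -0.   86. -100.]
offset tool [-3.   0.6  5.5] rotvec tool [-0.02  0.01  0.29]
```

Call:
jog_arm(
  offset=[
    [-2,0.5,4],
    [-1,0,1.5],
    [0,0,0],
    [0,0,0],
    [0,0,0],
    [0,0,0],
    [0,0,0],
  ],
  delta_rot=[
    [0,0,0.3],
    [0,0,0],
    [0,0,0],
    [0,0,0],
    [0,0,0],
    [0,0,0],
    [0,0,0],
  ],
  jaw=[80,70,30,30,30,30,30],
  newtons=70,
)

```text
time: 14.75
tool_pos: [472.4, -356.9, 214.4]
tcp_rot: [179.8, 0.1, 58.3]
ft_force: [1.0, 0.5, -0.3]
finger_gap: 45.4
```

Run:
```python
from h import *
delta(471.6,-355.5,212,58.4)
n="g_wrist"; snap('wrist',n)
W,p=cloud(n); x,y,z=W[...,0],W[...,1],W[...,2]
for u in (290,310,320,330,350): print([tuple(W[v,u].round(0).tolist()) for v in range(240,350,12)])
```

```text
t 14.75 tcp [ 472.4 -356.9  214.4] [1.7978e+02 7.0000e-02 5.8350e+01] F [ 1.   0.5 -0.3] gap 45.4 j [ -42.    6.   88.   -0.   85. -100.]
offset tool [ 0.8 -1.5  2.4] rotvec tool [ 0.22  0.07 -0.05]
[(457.0, -364.0, 209.0), (458.0, -363.0, 222.0), (458.0, -362.0, 233.0), (459.0, -362.0, 241.0), (459.0, -361.0, 250.0), (461.0, -362.0, 253.0), (466.0, -365.0, 252.0), (471.0, -368.0, 251.0), (487.0, -381.0, 231.0), (488.0, -381.0, 238.0)]
[(452.0, -349.0, 237.0), (457.0, -352.0, 236.0), (461.0, -355.0, 236.0), (462.0, -355.0, 242.0), (463.0, -355.0, 249.0), (466.0, -357.0, 252.0), (469.0, -359.0, 253.0), (473.0, -361.0, 253.0), (489.0, -373.0, 234.0), (492.0, -374.0, 238.0)]
[(454.0, -345.0, 238.0), (458.0, -348.0, 238.0), (462.0, -351.0, 238.0), (464.0, -352.0, 242.0), (464.0, -352.0, 250.0), (467.0, -354.0, 252.0), (472.0, -357.0, 251.0), (475.0, -359.0, 253.0), (489.0, -367.0, 239.0), (494.0, -371.0, 238.0)]
[(468.0, -349.0, 205.0), (474.0, -353.0, 204.0), (480.0, -356.0, 204.0), (466.0, -349.0, 242.0), (466.0, -349.0, 250.0), (469.0, -351.0, 252.0), (473.0, -353.0, 253.0), (477.0, -356.0, 252.0), (495.0, -366.0, 232.0), (496.0, -367.0, 239.0)]
[(472.0, -341.0, 209.0), (471.0, -341.0, 222.0), (470.0, -342.0, 233.0), (470.0, -343.0, 242.0), (470.0, -343.0, 249.0), (473.0, -345.0, 251.0), (476.0, -347.0, 253.0), (481.0, -350.0, 252.0), (501.0, -360.0, 231.0), (500.0, -360.0, 238.0)]
```

View pics/g_wrist.png

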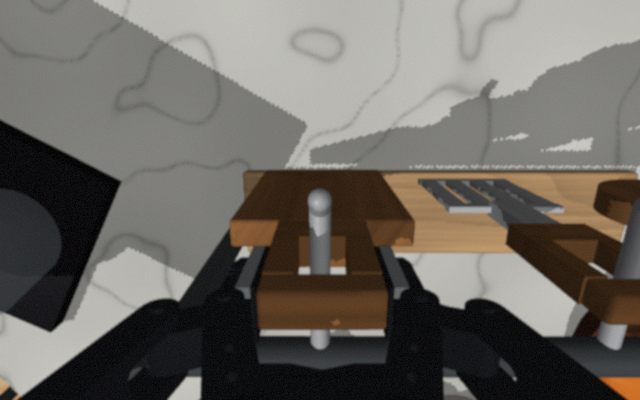

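Call:
jog_arm(
  offset=[
    [0,0,-4],
    [0,0,-5],
    [0,0,-5],
    [0,0,-4],
    [0,0,0],
  ],
  delta_rot=[
    [0,0,0],
    [0,0,0],
    [0,0,0],
    [0,0,0],
    [0,0,0],
  ],
  jaw=[30,30,30,30,30],
)

```text
time: 15.3
tool_pos: [472.3, -356.6, 233.9]
tcp_rot: [179.8, 0.1, 58.4]
ft_force: [-1.3, -0.4, -1.5]
finger_gap: 45.0
```

Run:
```python
from h import *
delta(472.4,-356.9,232,58.3)
```

```text
t 15.3 tcp [ 472.3 -356.6  233.9] [1.7981e+02 6.0000e-02 5.8360e+01] F [-1.3 -0.4 -1.5] gap 45.0 j [ -42.    6.   87.   -0.   87. -100.]
offset tool [-0.2  0.2  1.9] rotvec tool [0.19 0.06 0.06]
```

Raised 19.5; draw along tool −y.

Call:
jog_arm(
  offset=[
    [0,-6,0.5],
    [0,-10,0.5],
    [0,-10,0],
    [0,-10,0],
  ],
  delta_rot=[
    [0.2,0,0],
    [0,0,0],
    [0,0,0],
    [0,0,0],
  ],
  jaw=[30,30,30,30],
)

```text
time: 15.7
tool_pos: [439.6, -336.4, 232.2]
tcp_rot: [-179.9, 0.1, 58.4]
ft_force: [0.8, -0.1, -1.9]
finger_gap: 45.3
```

Run:
```python
from h import *
delta(472.3-.851*65,-356.6+.525*65,233,58.3)
```

```text
t 15.7 tcp [ 439.6 -336.4  232.2] [-1.7992e+02  5.0000e-02  5.8370e+01] F [ 0.8 -0.1 -1.9] gap 45.3 j [ -43.    0.   93.   -0.   87. -101.]
offset tool [ -0.  -26.6  -0.8] rotvec tool [-0.08  0.05  0.07]
```

Call:
jog_arm(
  offset=[
    [0,-10,-0.5],
    [0,-10,0],
    [0,-10,0],
    [0,-6,0],
    [0,0,0],
  ],
  delta_rot=[
    [0,0,0],
    [0,0,0],
    [0,0,0],
    [0,0,0],
    [0,0,0],
  ],
  jaw=[30,30,30,30,30],
)

```text
time: 16.2
tool_pos: [403.8, -314.1, 232.2]
tcp_rot: [-179.9, 0.1, 58.3]
ft_force: [0.7, -0.8, -2.9]
finger_gap: 45.2
```

Run:
```python
from h import *
delta(430,-150,335,58.3)
```

```text
t 16.2 tcp [ 403.8 -314.1  232.2] [-1.7985e+02  5.0000e-02  5.8350e+01] F [ 0.7 -0.8 -2.9] gap 45.2 j [ -44.   -6.   99.   -0.   87. -102.]
offset tool [ 153.4  -64.1 -102.7] rotvec tool [-0.15  0.05  0.05]
```

Call:
jog_arm(
  offset=[
    [0,0,-8],
    [0,0,-15],
    [0,0,-20],
    [0,0,-20],
    [0,0,-20],
    [0,0,-10],
    [0,0,0],
  ],
  delta_rot=[
    [0,0,0],
    [0,0,0],
    [0,0,0],
    [0,0,0],
    [0,0,0],
    [0,0,0],
    [0,0,0],
  ],
  jaw=[30,30,30,30,30,30,30],
)

```text
time: 16.9
tool_pos: [405.5, -315.2, 335.2]
tcp_rot: [179.9, 0.1, 58.4]
ft_force: [-0.0, 0.3, -2.5]
finger_gap: 45.3
```

Run:
```python
from h import *
delta(430,-120,330,58.3)
```

```text
t 16.9 tcp [ 405.5 -315.2  335.2] [1.7988e+02 9.0000e-02 5.8360e+01] F [-0.   0.3 -2.5] gap 45.3 j [ -44.   -7.   89.   -0.   98. -102.]
offset tool [179.  -81.5   4.7] rotvec tool [0.12 0.09 0.06]
```

Call:
jog_arm(
  offset=[
    [10,-4,0],
    [20,-9,0],
    [24,-11,0],
    [24,-11,0],
    [24,-11,0],
    [24,-11,0],
    [24,-11,0],
    [20,-9,0],
    [9,-4,0],
    [0,0,0],
    [0,0,0],
    [0,0,0],
    [0,0,0],
    [0,0,0],
  ],
  delta_rot=[
    [0,0,0],
    [0,0,0],
    [0,0,0],
    [0,0,0],
    [0,0,0],
    [0,0,0],
    [0,0,0],
    [0,0,0],
    [0,0,0],
    [0,0,-4],
    [0,0,-8],
    [0,0,-8],
    [0,0,-3.5],
    [0,0,0],
  ],
  jaw=[30,30,30,30,30,30,30,30,30,30,30,30,30,30],
)

```text
time: 18.3
tool_pos: [426.7, -104.8, 320.9]
tcp_rot: [-179.0, -0.4, 82.9]
ft_force: [-0.2, 0.3, -3.0]
finger_gap: 45.4
```

Run:
```python
from h import *
delta(532,103.5,320,82.2)
```

```text
t 18.3 tcp [ 426.7 -104.8  320.9] [-178.97   -0.35   82.86] F [-0.2  0.3 -3. ] gap 45.4 j [ -21.  -18.  100.    0.   99. -103.]
offset tool [219.8  78.6   0.8] rotvec tool [-1.03 -0.34  0.66]
```

Call:
jog_arm(
  offset=[
    [10,3,0],
    [20,7,0],
    [24,9,0],
    [24,9,0],
    [24,9,0],
    [24,9,0],
    [24,9,0],
    [24,9,0],
    [20,7,0],
    [12,4,0],
    [6,2,0],
    [0,0,0],
    [0,0,0],
  ],
  delta_rot=[
    [-1,-0.3,0.6],
    [0,0,0],
    [0,0,0],
    [0,0,0],
    [0,0,0],
    [0,0,0],
    [0,0,0],
    [0,0,0],
    [0,0,0],
    [0,0,0],
    [0,0,0],
    [0,0,0],
    [0,0,0],
  ],
  jaw=[30,30,30,30,30,30,30,30,30,30,30,30,30],
)

```text
time: 19.6
tool_pos: [535.2, 98.6, 312.9]
tcp_rot: [-179.4, 0.2, 80.4]
ft_force: [-0.5, -0.3, -1.9]
finger_gap: 45.3
```

Run:
```python
from h import *
delta(532,103.5,320,82.2)
```

```text
t 19.6 tcp [535.2  98.6 312.9] [-179.39    0.2    80.42] F [-0.5 -0.3 -1.9] gap 45.3 j [  5.  -2.  86.  -0.  96. -75.]
offset tool [ 4.3 -4.  -7. ] rotvec tool [-0.62  0.19 -1.78]
```

Call:
jog_arm(
  offset=[
    [4,-4,-3],
    [0,0,0],
    [0,0,0],
  ],
  delta_rot=[
    [-0.6,0.2,-1.8],
    [0,0,0],
    [0,0,0],
  ],
  jaw=[30,30,30],
)

```text
time: 19.9
tool_pos: [531.2, 101.7, 316.7]
tcp_rot: [179.9, -0.0, 82.2]
ft_force: [0.1, -0.2, -1.9]
finger_gap: 45.1
```

Run:
```python
from h import *
from bench import monitor
delta(532,103.5,320,82.2)
T=monitor.sense()["tool_pos"]
n="h_wrist"; snap('wrist',n); snap('scene','h_scene')
W,p=cloud(n); x,y,z=W[...,0],W[...,1],W[...,2]
V,U=np.mgrid[:400,:640]
top=T[2]+39
def comp(m,zz,nm):
    m=cv2.morphologyEx(m.astype(np.uint8),cv2.MORPH_OPEN,np.ones((3,3)))
    k_,l,s,c=cv2.connectedComponentsWithStats(m); k=1+np.argmax(s[1:,4]); mm=l==k
    print(nm,s[k],rect(pix2z(n,np.c_[U[mm],V[mm]],zz)[:,:2]),np.median(z[mm]))
g=p.astype(int); wood=(g[...,0]-g[...,2]>20)
comp(wood&(abs(z-top)<5),top,"handle top")
comp((abs(z-110)<8)&(x>450)&(x<620)&(y>0)&(y<200),110,"dock")
# board front face: points between
a=np.radians(82.2); yh=np.array([np.sin(a),-np.cos(a)]); xh=np.array([np.cos(a),np.sin(a)])
lx=(x-T[0])*xh[0]+(y-T[1])*xh[1]; ly=(x-T[0])*yh[0]+(y-T[1])*yh[1]
m=wood&(abs(lx)<45)&(abs(ly)<40)
for lo in range(150,360,15):
    k=m&(z>=lo)&(z<lo+15)
    if k.sum()>20: print(lo,k.sum(),np.percentile(ly[k],[3,50,97]).round(1),np.percentile(lx[k],[2,98]).round(1))
q=cv2.imread('pics/h_scene.png');cv2.imwrite('pics/h_scz.png',cv2.resize(q[80:260,280:480],None,fx=3.3,fy=3.3,interpolation=cv2.INTER_CUBIC))
```

```text
t 19.9 tcp [531.2 101.7 316.7] [ 1.7993e+02 -1.0000e-02  8.2230e+01] F [ 0.1 -0.2 -1.9] gap 45.1 j [  5.  -3.  87.  -0.  96. -77.]
offset tool [ 1.9  0.6 -3.3] rotvec tool [ 0.07 -0.01  0.03]
handle top [ 256  286  133   43 5496] (array([527.6, 102.8]), array([44.6, 16.4]), 82.2) 354.2891179445953
dock [ 248  114  152   77 7165] (array([516.1, 106.5]), array([149.5,  76.7]), 82.1) 109.30383416348491
150 104 [-9.8 -9.5 -9.2] [-43.2  42.4]
165 429 [-9.8 -9.5 -9.2] [-43.1  43.5]
180 509 [-9.7 -9.4 -9.2] [-43.2  43.1]
195 572 [-9.8 -9.4 -9.1] [-43.1  42.9]
210 703 [-9.7 -9.4 -9. ] [-43.2  43.1]
225 805 [-9.7 -9.3 -9. ] [-43.4  43.2]
240 992 [-9.7 -9.3 -8.9] [-43.  43.]
255 1210 [-9.7 -9.3 -8.9] [-43.3  42.9]
270 3058 [-9.6 -8.5  4.7] [-43.9  43.9]
285 1226 [-9.6 -9.1  2.4] [-40.8  41.6]
300 2380 [-9.6 -6.1  6. ] [-20.7  21.6]
315 991 [-11.1  -9.1  -1.7] [-23.  23.]
330 1317 [-9.6 -9.  -7.6] [-21.4  22.9]
345 6600 [-9.4 -4.6  5.1] [-21.   22.2]
```

View pics/h_wrist.png

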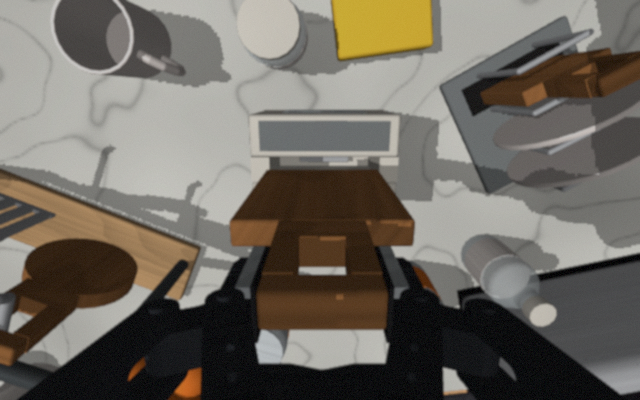

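View pics/h_scz.png

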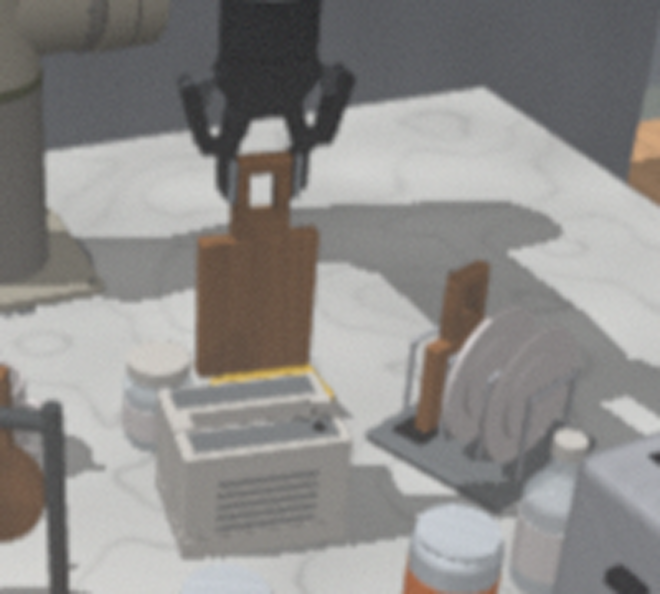

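Call:
jog_arm(
  offset=[
    [2.5,1.5,6],
    [0,0,12],
    [0,0,12],
    [0,0,5],
    [0,0,0],
  ],
  delta_rot=[
    [0,0,0],
    [0,0,0],
    [0,0,0],
    [0,0,0],
    [0,0,0],
  ],
  jaw=[30,30,30,30,30],
)

```text
time: 20.5
tool_pos: [532.9, 103.9, 277.2]
tcp_rot: [-180.0, 0.0, 82.2]
ft_force: [-0.6, -0.2, -3.0]
finger_gap: 45.0
```

Run:
```python
from h import *
delta(533,104,280,82.2)
snap('wrist','i_wrist')
q=cv2.imread('pics/i_wrist.png');cv2.imwrite('pics/i_wz.png',cv2.resize(q[100:260,200:440],None,fx=3.3,fy=3.3,interpolation=cv2.INTER_CUBIC))
```

```text
t 20.5 tcp [532.9 103.9 277.2] [-1.7997e+02  2.0000e-02  8.2190e+01] F [-0.6 -0.2 -3. ] gap 45.0 j [  6.  -2.  90.  -0.  92. -77.]
offset tool [ 0.1  0.1 -2.8] rotvec tool [-0.03  0.02 -0.01]
```

View pics/i_wz.png

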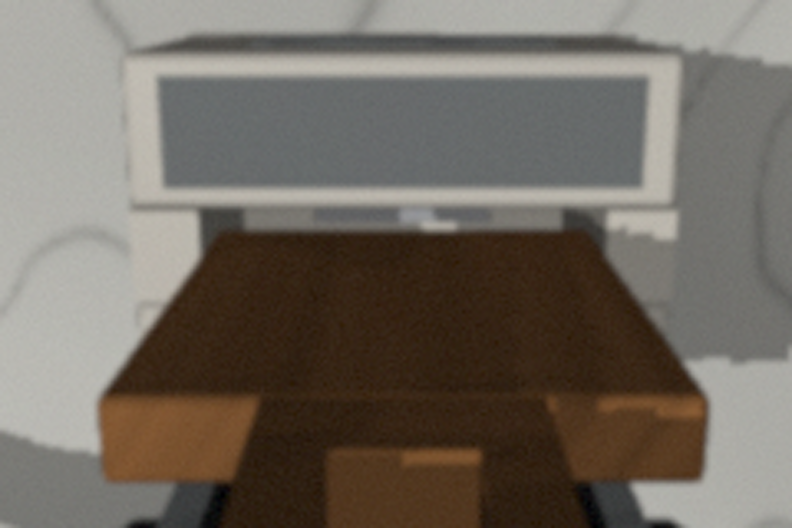

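Run:
```python
from h import *
n='i_wrist'
T=np.array([532.9,103.9]);a=np.radians(82.2); yh=np.array([np.sin(a),-np.cos(a)]); xh=np.array([np.cos(a),np.sin(a)])
def L(zx,zy,z):
    P=pix2z(n,[200+(zx+.5)/3.3-.5,100+(zy+.5)/3.3-.5],z)[0,:2]-T; return (P@xh).round(1),(P@yh).round(1)
print("slot edge",L(200,206,110),L(605,206,110))
for z in(113,115,117):print("board bottom",z,L(217,233,z),L(595,233,z))
print("dock near edge",L(400,62,110), L(400,306,110))
```

```text
slot edge (np.float64(-54.6), np.float64(-14.4)) (np.float64(55.5), np.float64(-14.3))
board bottom 113 (np.float64(-49.8), np.float64(-7.6)) (np.float64(52.7), np.float64(-7.5))
board bottom 115 (np.float64(-49.5), np.float64(-8.0)) (np.float64(52.3), np.float64(-7.9))
board bottom 117 (np.float64(-49.2), np.float64(-8.4)) (np.float64(52.0), np.float64(-8.3))
dock near edge (np.float64(-0.1), np.float64(-52.6)) (np.float64(-0.3), np.float64(13.9))
```

Call:
jog_arm(
  offset=[
    [-0.8,-0.7,4],
    [0,0,6],
    [0,0,6],
    [0,0,6],
    [0,0,0],
  ],
  delta_rot=[
    [0,0,0],
    [0,0,0],
    [0,0,0],
    [0,0,0],
    [0,0,0],
  ],
  jaw=[30,30,30,30,30],
)

```text
time: 21.05
tool_pos: [532.4, 103.1, 254.4]
tcp_rot: [180.0, -0.0, 82.2]
ft_force: [0.0, -0.3, -2.7]
finger_gap: 45.0
```

Run:
```python
from h import *
delta(532.2,103.2,195,82.2)
```

```text
t 21.05 tcp [532.4 103.1 254.4] [179.95  -0.    82.19] F [ 0.  -0.3 -2.7] gap 45.0 j [  6.  -2.  93.  -0.  89. -77.]
offset tool [ 0.  -0.3 59.4] rotvec tool [ 0.05 -0.   -0.01]
```

No contact, foot is ~18 mm inside the slot. Continue.

Call:
jog_arm(
  offset=[
    [0,0,6],
    [0,0,9],
    [0,0,9],
    [0,0,9],
    [0,0,9],
    [0,0,6],
    [0,0,3],
    [0,0,0],
  ],
  delta_rot=[
    [0,0,0],
    [0,0,0],
    [0,0,0],
    [0,0,0],
    [0,0,0],
    [0,0,0],
    [0,0,0],
    [0,0,0],
  ],
  jaw=[30,30,30,30,30,30,30,30],
  newtons=80,
)

```text
time: 21.85
tool_pos: [532.0, 103.1, 197.9]
tcp_rot: [-180.0, 0.0, 82.2]
ft_force: [0.3, -0.3, -2.2]
finger_gap: 44.9
```

Run:
```python
from h import *
delta(532.2,103.2,192,82.2)
```

```text
t 21.85 tcp [532.  103.1 197.9] [-1.7997e+02  2.0000e-02  8.2190e+01] F [ 0.3 -0.3 -2.2] gap 44.9 j [  6.  -0.  97.  -0.  83. -77.]
offset tool [0.1 0.2 5.9] rotvec tool [-0.03  0.02 -0.01]
```

Call:
jog_arm(
  offset=[
    [0,0,2],
    [0,0,2],
    [0,0,2],
    [0,0,1.5],
  ],
  delta_rot=[
    [0,0,0],
    [0,0,0],
    [0,0,0],
    [0,0,0],
  ],
  jaw=[30,30,30,30],
)

```text
time: 22.25
tool_pos: [532.9, 103.2, 191.3]
tcp_rot: [179.9, -0.0, 82.2]
ft_force: [0.3, 0.2, 1.3]
finger_gap: 45.2
```

Call:
jog_arm(
  offset=[
    [0,0,2],
    [0,0,2],
    [0,0,2],
  ],
  delta_rot=[
    [0,0,0],
    [0,0,0],
    [0,0,0],
  ],
  jaw=[30,30,30],
)

```text
time: 22.55
tool_pos: [533.4, 103.2, 186.7]
tcp_rot: [179.8, -0.0, 82.2]
ft_force: [-2.2, -0.1, 4.2]
finger_gap: 45.1
```

Call:
jog_arm(
  offset=[
    [0,-0.5,2],
    [0,0,2],
    [0,0,2],
  ],
  delta_rot=[
    [0,0,0],
    [0,0,0],
    [0,0,0],
  ],
  jaw=[30,30,30],
)

```text
time: 22.85
tool_pos: [533.3, 103.2, 181.6]
tcp_rot: [179.7, -0.0, 82.2]
ft_force: [-2.1, -0.6, 5.0]
finger_gap: 45.2
```

Call:
jog_arm(
  offset=[
    [0,0,2],
    [0,0,2],
  ],
  delta_rot=[
    [0,0,0],
    [0,0,0],
  ],
  jaw=[30,30],
)

```text
time: 23.05
tool_pos: [534.9, 103.1, 181.4]
tcp_rot: [179.4, -0.1, 82.2]
ft_force: [-4.2, -1.7, 14.7]
finger_gap: 45.0
```

Call:
jog_arm(
  offset=[
    [0,-0.8,2],
    [0,-0.5,2],
    [0,-0.3,2],
    [0,0,2],
  ],
  delta_rot=[
    [0.4,0,0],
    [0.2,0,0],
    [0,0,0],
    [0,0,0],
  ],
  jaw=[30,30,30,30],
)

```text
time: 23.45
tool_pos: [537.1, 102.8, 181.4]
tcp_rot: [179.4, -0.1, 82.2]
ft_force: [-4.1, -1.7, 13.4]
finger_gap: 45.5
```

Call:
jog_arm(
  offset=[
    [0,-0.3,2],
    [0,-0.3,2],
    [0,-0.3,2],
    [0,-0.3,2],
  ],
  delta_rot=[
    [0.2,0,0],
    [0.1,0,0],
    [0.1,0,0],
    [0.1,0,0],
  ],
  jaw=[30,30,30,30],
)

```text
time: 23.85
tool_pos: [538.9, 102.6, 181.4]
tcp_rot: [179.4, -0.1, 82.2]
ft_force: [-3.9, -1.0, 14.7]
finger_gap: 44.8
```

Call:
jog_arm(
  offset=[
    [0,-0.3,2],
    [0,-0.3,2],
    [0,-0.3,2],
    [0,-0.3,2],
  ],
  delta_rot=[
    [0.2,0,0],
    [0.1,0,0],
    [0.1,0,0],
    [0.1,0,0],
  ],
  jaw=[30,30,30,30],
)

```text
time: 24.25
tool_pos: [540.7, 102.4, 181.3]
tcp_rot: [179.4, -0.2, 82.2]
ft_force: [-4.3, -0.5, 14.1]
finger_gap: 44.6
```

Call:
jog_arm(
  offset=[
    [0,-2,-1],
    [0,-2,-2.5],
    [0,-2,-2.5],
    [0,-1.5,-2],
  ],
  delta_rot=[
    [0.3,0,0],
    [0.2,0,0],
    [0.1,0,0],
    [0,0,0],
  ],
  jaw=[30,30,30,30],
)

```text
time: 24.65
tool_pos: [536.5, 103.0, 191.9]
tcp_rot: [179.5, -0.2, 82.2]
ft_force: [0.2, 0.2, -2.1]
finger_gap: 45.2
```

Run:
```python
from h import *
delta(532.5,103.2,192,82.2)
snap('wrist','j_wrist'); snap('scene','j_scene')
q=cv2.imread('pics/j_scene.png');cv2.imwrite('pics/j_scz.png',cv2.resize(q[80:260,280:480],None,fx=3.3,fy=3.3,interpolation=cv2.INTER_CUBIC))
n="j_wrist";W,p=cloud(n); x,y,z=W[...,0],W[...,1],W[...,2]
T=[532.5,103.2]
a=np.radians(82.2); yh=np.array([np.sin(a),-np.cos(a)]); xh=np.array([np.cos(a),np.sin(a)])
lx=(x-T[0])*xh[0]+(y-T[1])*xh[1]; ly=(x-T[0])*yh[0]+(y-T[1])*yh[1]
g=p.astype(int); m=(g[...,0]-g[...,2]>20)&(abs(lx)<20)&(abs(ly)<40)
for lo in range(110,250,10):
    k=m&(z>=lo)&(z<lo+10)
    if k.sum()>20: print(lo,k.sum(),np.percentile(ly[k],[3,50,97]).round(1))
```

```text
t 24.65 tcp [536.5 103.  191.9] [179.55  -0.23  82.16] F [ 0.2  0.2 -2.1] gap 45.2 j [  5.  -0.  97.   0.  82. -77.]
offset tool [-0.3 -4.  -0.1] rotvec tool [ 0.45 -0.23 -0.04]
110 292 [-9.7 -9.3 -8.9]
120 325 [-9.3 -8.9 -8.5]
130 379 [-9.  -8.5 -8. ]
140 442 [-8.6 -8.1 -7.6]
150 525 [-8.2 -7.7 -7.1]
160 553 [-7.8 -7.4 -6.9]
170 691 [-7.5 -7.  -6.4]
180 1935 [-7.  -1.4  8.7]
190 517 [-6.8 -6.2  2.1]
200 593 [-6.4 -5.8 -0.7]
210 797 [-6.1 -5.3 -4.5]
220 4510 [-5.6 -2.4  9.6]
230 1514 [-4.5  0.4  8. ]
```

View pics/j_wrist.png

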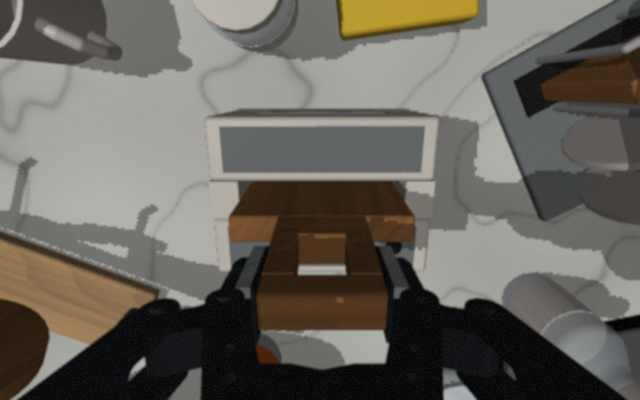

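View pics/j_scz.png

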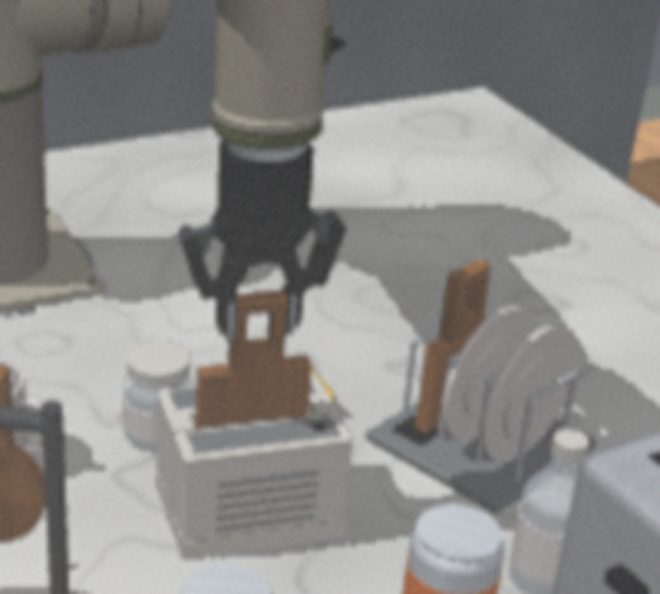

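Call:
jog_arm(
  offset=[
    [0,-2,0.5],
    [0,-2,0.5],
    [0,0,0.5],
  ],
  delta_rot=[
    [0.5,-0.2,0],
    [0,0,0],
    [0,0,0],
  ],
  jaw=[30,30,30],
)

```text
time: 25.05
tool_pos: [533.5, 103.8, 190.7]
tcp_rot: [179.9, -0.1, 82.2]
ft_force: [1.2, -0.8, 3.1]
finger_gap: 45.8
```

Run:
```python
from h import *
delta(532.5,103.2,191,82.2)
```

```text
t 25.05 tcp [533.5 103.8 190.7] [ 1.799e+02 -6.000e-02  8.216e+01] F [ 1.2 -0.8  3.1] gap 45.8 j [  6.  -0.  97.   0.  83. -77.]
offset tool [-0.8 -1.  -0.3] rotvec tool [ 0.1  -0.06 -0.04]
```

Call:
jog_arm(
  offset=[
    [0,0,0],
    [0,0,0],
    [0,0,0],
    [0,0,0],
    [0,0,0],
    [0,0,0],
  ],
  delta_rot=[
    [0,0,0],
    [0,0,0],
    [0,0,0],
    [0,0,0],
    [0,0,0],
    [0,0,0],
  ],
  jaw=[57,62,70,85,85,85],
)

```text
time: 25.65
tool_pos: [530.0, 104.1, 187.3]
tcp_rot: [-179.5, 0.0, 82.2]
ft_force: [0.6, 0.3, -0.9]
finger_gap: 72.8
```

Call:
jog_arm(
  offset=[
    [0,0,-6],
    [0,0,-12],
    [0,0,-20],
    [0,0,-25],
    [0,0,-25],
    [0,0,-20],
    [0,0,-10],
    [0,0,0],
    [0,0,0],
  ],
  delta_rot=[
    [0,0,0],
    [0,0,0],
    [0,0,0],
    [0,0,0],
    [0,0,0],
    [0,0,0],
    [0,0,0],
    [0,0,0],
    [0,0,0],
  ],
  jaw=[85,85,85,85,85,85,85,85,85],
)

```text
time: 26.55
tool_pos: [531.1, 104.0, 316.0]
tcp_rot: [-179.7, -0.0, 82.2]
ft_force: [-0.3, -0.1, -0.2]
finger_gap: 72.5
```

Run:
```python
from h import *
delta(532.5,103.2,191,82.2)
snap('wrist','k_wrist'); snap('scene','k_scene')
q=cv2.imread('pics/k_scene.png');cv2.imwrite('pics/k_scz.png',cv2.resize(q[120:300,140:480],None,fx=2.3,fy=2.3,interpolation=cv2.INTER_CUBIC))
n="k_wrist";W,p=cloud(n); x,y,z=W[...,0],W[...,1],W[...,2]
T=[532.5,103.2]
a=np.radians(82.2); yh=np.array([np.sin(a),-np.cos(a)]); xh=np.array([np.cos(a),np.sin(a)])
lx=(x-T[0])*xh[0]+(y-T[1])*xh[1]; ly=(x-T[0])*yh[0]+(y-T[1])*yh[1]
g=p.astype(int); m=(g[...,0]-g[...,2]>20)&(abs(lx)<20)&(abs(ly)<40)
for lo in range(110,250,10):
    k=m&(z>=lo)&(z<lo+10)
    if k.sum()>20: print(lo,k.sum(),np.percentile(ly[k],[3,50,97]).round(1),np.median(z[k]).round(1))
```

```text
t 26.55 tcp [531.1 104.  316. ] [-1.7974e+02 -3.0000e-02  8.2180e+01] F [-0.3 -0.1 -0.2] gap 72.5 j [  6.  -3.  87.   0.  96. -77.]
offset tool [ -0.7   2.1 125. ] rotvec tool [-0.26 -0.03 -0.02]
120 73 [-13.6 -13.3 -13. ] 125.4
130 84 [-13.5 -13.3 -13.1] 134.8
140 94 [-13.6 -13.3 -13.1] 145.2
150 111 [-13.6 -13.3 -13.1] 155.3
160 111 [-13.6 -13.4 -13.2] 164.7
170 118 [-13.6 -13.4 -10.4] 176.2
180 352 [-13.7 -10.2  -5.1] 181.2
190 73 [-13.7 -13.4 -10.6] 195.2
200 78 [-13.7 -13.4 -12.8] 205.0
210 132 [-13.8 -13.4 -13.2] 217.0
220 1332 [-13.6  -7.3   1.4] 228.9
230 94 [-12.5  -6.1   0.3] 230.2
```

View pics/k_wrist.png

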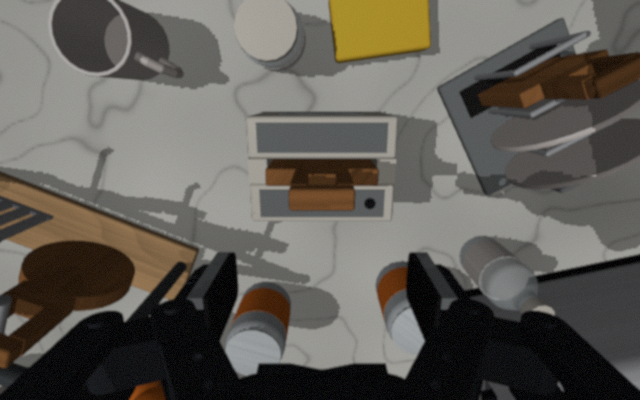

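View pics/k_scz.png

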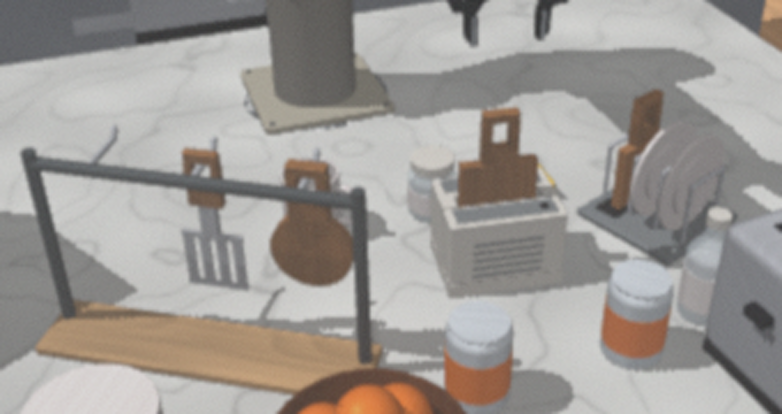

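Run:
```python
from h import *
n="k_wrist";W,p=cloud(n); x,y,z=W[...,0],W[...,1],W[...,2]
g=p.astype(int); m=(g[...,0]-g[...,2]>20)&(x>400)&(x<530)&(y>260)&(y<420)&(z>60)
print("short top z",np.percentile(z[m],98),"centre",np.median(W[m],0))
from bench import r
print(r.hand_in())
```

```text
short top z 179.85959655936495 centre [476.3826929  329.36292227 131.0925168 ]
the job is handed in; nothing more can be done
None
```

I moved the short board from the dock to the rack's empty slot, then took the long board off its peg and pressed it down in the dock. I let it go standing there and handed the job in at about 26.6 s. No verdict was reported.

**Last checks**
- **Short board:** its top measured 180 mm, which matches it standing on the pad. It is upright in the slot.
- **Long board:** it stands upright in the dock with its top at about 229–230 mm, which means its foot is back on the raised start bar.
- **Press:** the start bar's travel was not read directly. The tool went down about 10 mm and then stopped advancing under roughly 16–17 N, so I take it that the bar reached its stop. I kept pressing there for about 1.3 s.
- **Other things:** the last pictures show the turner and round board still hanging. The mug, jar, cans, soap and sponge look undisturbed by eye; I did not measure them.

**Not as planned:** during the press the gripper drifted about 7 mm sideways, and the long board tilted about 2° in the grip. I brought the tool back in line and rested the board on the bar before letting go, and it stood straight afterwards.

The top and wrist cameras disagreed by 3–4 mm on positions, so I mostly worked between the two readings, relying on the wrist picture for the insertion into the dock.

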